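# Lock the cut ring on its post with a hairpin clip

### The arm

A 6-joint arm with a two-finger parallel gripper is mounted at the origin on a cart in front of the work surface, level with it; the furniture and walls round the work are solid. World frame = base frame: x ahead of the robot, y to its left, z up, the work surface at z = 0. Lengths are in mm, angles in rad, forces in N, time in s.
With the tool pointing down it reaches from about 350 to 975 mm from the base axis. Payload 7.1 kg.
Tool frame: the origin (TCP) lies on the centre line of the jaws, within the pads' length; the fingertips stand 8 mm ahead of it and the grasp point (between the pads) lies 11 mm behind it; x points along the fingers, z is the direction in which the jaws open and shut, and the axes are right-handed (so a half turn about x gives the same grasp; the last joint's range is limited). The gripper opens to 88 mm and grips with 3 to 60 N. Pads are 20 mm wide; open, the fingers measure 115 mm over their backs; the gripper's body (75 mm by 178 mm) begins 61 mm behind the grasp point.
Start: joints at [1.257, 0.423, 1.63, -0, 1.089, -0.019], TCP at [181.561, 598.03, 230.675] pointing down, gripper open.
Joint ranges: [-3, 3], [-0.9, 2.11], [0.09, 2.58], [-1.31, 4.45], [0.11, 2.69], [-2.54, 2.54]. Speed limits (rad/s): [2.39, 2.39, 3.01, 3.14, 3.14, 3.14].

### API

Orientations are given as a rotation vector (axis times angle).
In Python, from workcell import status, get_image, camera_params, close_job gives the robot as it stands. The module is installed in compiled form; this text tells all that it offers.
- The arm moves only by the tool apply_moves, never from a script. Its argument "increments" is a list of rows, each a list of 7 numbers: the closure in counts, from 0 (fully open) to 255 (shut), then the shift along the tool's x, y, z in mm, then the turn, a rotation vector about the tool's x, y, z in degrees. A call has exactly 8 rows; each row shifts and turns the commanded pose from where the row before left it, along the tool's axes as they then stand; what a row does not reach is not made up. A row lasts 1/8 s, in which the tool goes at most 62.5 mm and 10.7 degrees, less where a joint would pass 70% of its speed; a pose out of reach is approached as far as the arm can. A call with a gripper value outside its range is refused whole. The fingers move at their own pace and stop on an object; the grip force is fixed at half the most. Time passes only in rows, so rows that do not move let the fingers close, or fill a call up. It gives the time, the measured TCP pose, the force and the opening at its end, in the units of the state.
- status.get_obs(): the state, without advancing time (a new reading comes with each control period).
- get_image(name): name is "side" or "top"; returns the picture (400x640x3 uint8, red, green, blue); there is no depth.
- camera_params(name): a dict with "camera_matrix" (3x3 intrinsics, pixels), "D" ([k1, k2, p1, p2, k3] as OpenCV has them; the pictures are not rectified), "rvec" (rotation vector, rad) and "tvec" (3), from world to camera coordinates, as OpenCV has them. Camera axes: x right, y down, z forward; pixel columns grow to the right and rows downward; lengths in mm; the calibration is good to about 2 mm. A picture is of the moment at which its call begins. camera_params takes no time and is no camera call.
- close_job(): hands the job in, once; it reports no verdict.
The state is a dict: "t": time; "qpos": joint angles; "qvel": joint speeds; "joint_torque": joint torques, N m; "ee_pos": TCP position; "orientation": TCP orientation; "ft_force": force on the tool from outside, world axes, zero at the start; "moment": the same for the moment, N m; "width": finger opening in mm.
Only numpy, scipy, OpenCV 4.12 (cv2) and the standard library are available. Lean on these libraries where they do the work, as an engineer would, in place of code of your own. Each camera call takes 0.05 s, during which the arm holds its last target.

### The job

Two posts stand on the cabinet: one carries a cut ring, the other a cut star. Lock the ring: pick up the hairpin spring clip and push it, mouth first, sideways onto the neck of the ring's post, between the ring and the post's head, until it snaps fully home round the neck, then let go so that it lies flat on the ring.

Things in the scene. Friction and masses are not known exactly. Their poses are not given: they have to be found in the camera images.
- clip_grip (a point): Grip point of the loose hairpin spring clip: bare 8 mm steel wire, 135 mm long, about 80 g, lying flat, 8 mm thick. This point lies in the middle of its closed loop tail, half-way up the wire (4 mm above its underside). The loop's two straight parallel sides are 28 mm apart over the outside and run 18 mm behind and 26 mm ahead of this point: pinch across them (along y). x points along the clip towards its open mouth, z up. The two legs are sprung and open outward.
- clip_seat (a point): Centre of the round seat between the clip's legs, 56 mm ahead (+x) of clip_grip, at the same height, same axes. The seat is 19 mm wide; ahead of it the legs narrow to an 11 mm throat and then flare to a mouth 40 mm wide, whose leg tips are 47 mm ahead of the seat. The throat has to be pushed over the neck with roughly 5 N (up to about 10 N when off-centre) along +x and springs shut behind it; a front bar stops the clip when its seat is about 2 mm past the neck's axis.
- ring_post_neck (a point): On the axis of the post that carries the cut ring (70 mm outer diameter, 6 mm thick), at the height of the ring's top face, 18 mm above the cabinet top. z up. From here a bare round neck 18 mm in diameter rises 24 mm to the underside of the head (28 mm in diameter, 11 mm high). The post stands on a fixed square base plate of 90 mm, 12 mm thick. The clip may come from any side.
- star_post_neck (a point): The same point of the other post, of the same sizes and on the same kind of base, which carries a six-pointed cut star (63 mm, 6 mm thick). It is not to be clipped.

How it is judged (in metres and radians):
At the end, for the whole second after the job is handed in: The clip has snapped past its throat onto the neck of the ring's post (seat within 7 mm of the post's axis), lies flat on the ring (seat centre 0 to 12 mm above the ring's top face, tilted less than about 10 degrees), is released and at rest (horizontal distance between clip_seat and ring_post_neck below 0.007 m and z of clip_seat in the frame of ring_post_neck between 0 and 0.012 m and angle between clip_seat's own z axis and vertical below 0.17 rad and linear speed of clip below 0.02 m/s); the robot touches nothing.
It also fails if it takes over 35 s, if anything falls off the work surface, if the arm or the gripper's body presses on something with over 40 N, if the wrist force passes 120 N, or if a joint passes its speed limit or range.

## Working session

There is one attempt and no reset: what is moved stays moved. The work goes in short steps, Python scripts to look and compute and a tool call to move; the robot and the scene stay as the last step left them, time stands still between calls to the robot, and variables do not carry over. Pictures are saved under pics/ and viewed, and the job is handed in when it is done.

Besides the shell and the picture viewer there is one more tool, called after ">>>" as name(argument=value, ...), one argument or row to a line, values as JSON. apply_moves: Moves the arm, as the interface text tells. Its arguments: {"type":"object","properties":{"increments":{"type":"array"}},"required":["increments"]}

```bash
mkdir -p pics
python3 - <<'E'
from workcell import status,get_image,camera_params
import cv2
for n in ("side","top"):
    cv2.imwrite(f"pics/{n}0.png",get_image(n)[:,:,::-1]); print(n,camera_params(n))
print(status.get_obs())
E
```

```text
side {'camera_matrix': array([[441.68771102,   0.        , 318.52846418],
       [  0.        , 441.68771102, 200.6477757 ],
       [  0.        ,   0.        ,   1.        ]]), 'D': array([-0.05721472,  0.        ,  0.        ,  0.        ,  0.        ]), 'rvec': array([ 0.43214923, -2.52815114,  1.45155464]), 'tvec': array([523.46284878, 108.85452098, 708.05276035])}
top {'camera_matrix': array([[404.71723882,   0.        , 315.30142441],
       [  0.        , 404.71723882, 201.511731  ],
       [  0.        ,   0.        ,   1.        ]]), 'D': array([-0.07805771,  0.        ,  0.        ,  0.        ,  0.        ]), 'rvec': array([ 2.1159052 , -2.15660713,  0.12293203]), 'tvec': array([ 29.26951622, 574.37356   , 828.61959269])}
{'t': 0.1, 'qpos': array([ 1.25701325e+00,  4.23783120e-01,  1.63058741e+00, -2.89126191e-05,
        1.08860761e+00, -1.89733132e-02]), 'qvel': array([ 4.69501799e-04,  6.87242049e-05, -1.25453313e-03, -2.80538154e-04,
        1.93699399e-03,  2.56307359e-04]), 'joint_torque': array([-1.08114477e-04, -5.45607698e+01, -2.74324840e+01,  6.45462074e-02,
        1.86884223e-02, -4.83477066e-06]), 'ee_pos': array([181.41608587, 597.5856358 , 229.97803248]), 'orientation': array([-0.99019215,  1.33550013,  0.98882189]), 'ft_force': array([-1.31268047,  0.16761349, -0.05079176]), 'moment': array([-0.00195248,  0.02998081, -0.01968898]), 'width': 87.65275593997039}
```

View pics/side0.png

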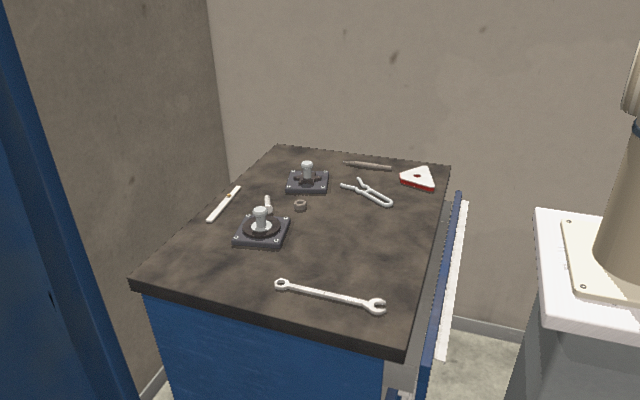

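View pics/top0.png

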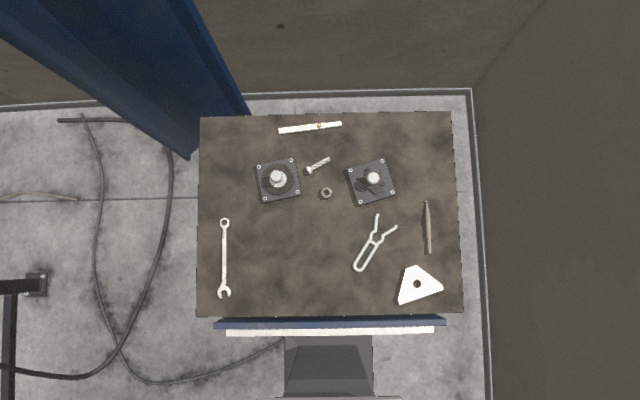

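The side view shows the ring post at about (262,220) and the star post at (307,175). The clip is at about (370,192). In the top view the ring post is at (278,178), the star post at (373,178), and the clip runs from about (360,268) to its mouth at (385,220). I'll zoom in to measure.

```bash
cat > h.py <<'E'
import numpy as np,cv2
from workcell import camera_params
def P(n):
    c=camera_params(n); R=cv2.Rodrigues(c['rvec'])[0]; return c['camera_matrix'],c['D'],R,np.array(c['tvec']).reshape(3)
def proj(n,p):
    K,D,R,t=P(n); return cv2.projectPoints(np.array(p,float).reshape(-1,1,3),R,t,K,D)[0].reshape(-1,2)
def ray(n,uv,z):
    K,D,R,t=P(n); u=cv2.undistortPoints(np.array(uv,float).reshape(-1,1,2),K,D).reshape(-1,2)
    d=np.c_[u,np.ones(len(u))]@R; o=-R.T@t
    return o+d*((z-o[2])/d[:,2])[:,None]
E
python3 - <<'E'
import cv2
t=cv2.imread('pics/top0.png');s=cv2.imread('pics/side0.png')
def crop(im,x0,y0,x1,y1,k,f): cv2.imwrite(f,cv2.resize(im[y0:y1,x0:x1],None,fx=k,fy=k,interpolation=cv2.INTER_CUBIC))
crop(t,340,205,405,280,8,'pics/c_clip.png')
crop(t,250,150,310,210,8,'pics/c_ring.png')
crop(s,225,190,305,255,8,'pics/c_sring.png')
crop(s,330,170,400,215,8,'pics/c_sclip.png')
E
```

```text
(no output)
```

View pics/c_clip.png

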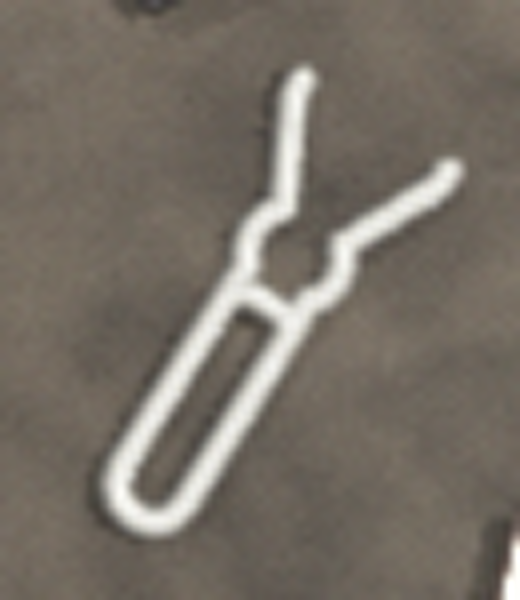

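View pics/c_ring.png

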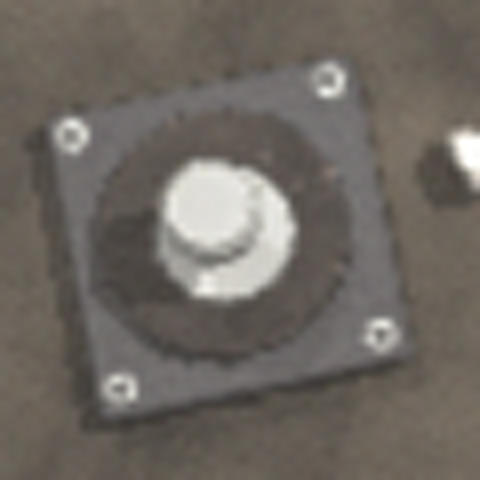

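View pics/c_sring.png

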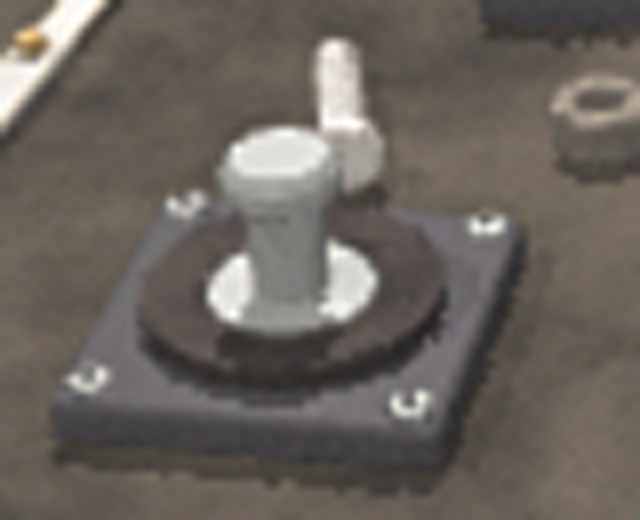

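View pics/c_sclip.png

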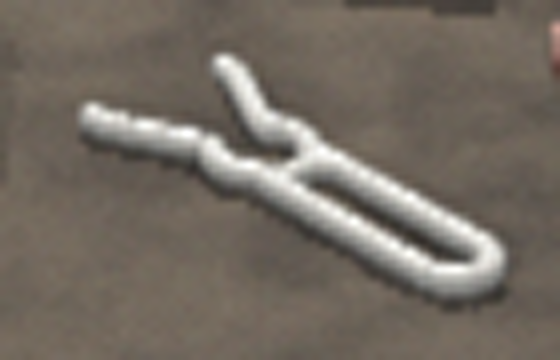

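```bash
cat > fit.py <<'E'
import numpy as np,cv2
from scipy.optimize import least_squares
from scipy.spatial import cKDTree
from h import *
a=np.linspace(np.pi/2,3*np.pi/2,30)
def dens(p):
    p=np.array(p,float); o=[]
    for q,r in zip(p[:-1],p[1:]):
        n=max(2,int(np.hypot(*(r-q)))); o+=[q+(r-q)*i/n for i in range(n)]
    return np.array(o+[p[-1]])
th=np.radians(np.linspace(135,35,20))
side=np.vstack([[(-18,10),(26,10),(43,10)],np.c_[56+13.5*np.cos(th),13.5*np.sin(th)],[(69,9.5),(99,22)]])
leg=dens(side)
M=np.vstack([leg,leg*[1,-1],np.c_[-18+10*np.cos(a),10*np.sin(a)],dens([(43,-10),(43,10)])])
def maskpts(img,roi,thr=165):
    x0,y0,x1,y1=roi; g=img[y0:y1,x0:x1].astype(int)
    m=(g.min(2)>thr).astype(np.uint8); n,l,s,_=cv2.connectedComponentsWithStats(m,connectivity=8)
    k=1+np.argmax(s[1:,4]); v,u=np.where(l==k); return np.c_[u+x0,v+y0].astype(float)
def fit(n,uv,z,x0):
    p=ray(n,uv,z)[:,:2]
    def tr(q): c,s=np.cos(q[2]),np.sin(q[2]); return M@np.array([[c,s],[-s,c]])+q[:2]
    def f(q):
        T=tr(q); d1=cKDTree(T).query(p)[0]; d2=cKDTree(p).query(T)[0]
        return np.r_[d1/np.sqrt(len(d1)),d2/np.sqrt(len(d2))]
    r=least_squares(f,x0,loss='soft_l1',f_scale=1,diff_step=1e-4,x_scale=[1,1,.02]); return r.x,np.sqrt(2*r.cost),len(p)
E
python3 - <<'E'
from fit import *
for n,roi,tail,tip in (("top",(340,205,405,280),(365,255),(385,225)),("side",(330,170,400,215),(380,200),(350,184))):
    im=cv2.imread(f'pics/{n}0.png')
    uv=maskpts(im,roi,150)
    A=ray(n,[tail,tip],4); yaw=np.arctan2(*(A[1]-A[0])[[1,0]])
    q,c,N=fit(n,uv,4,[A[0,0],A[0,1],yaw]); print(n,q.round(2),np.degrees(q[2]).round(1),c,N)
# ring base screws z=12
off=lambda L,x,y:[(x+u/8-.5,y+v/8-.5) for u,v in L]
t=ray("top",off([(70,135),(328,80),(381,333),(120,388)],250,150),12); print(t.round(1),t.mean(0))
s=ray("side",off([(187,203),(487,222),(410,402),(88,378)],225,190),12); print(s.round(1),s.mean(0))
print('head',ray("top",off([(205,197)],250,150),53),ray("side",off([(282,157)],225,190),53))
print('ringdisc',ray("top",off([(223,235)],250,150),18),ray("side",off([(293,287)],225,190),18))
from workcell import status
o=status.get_obs(); print(cv2.Rodrigues(o['orientation'])[0].round(3))
E
```

```text
top [451.06 -82.66  -0.59] -33.7 2.484732204431994 422
side [452.67 -86.02  -0.59] -33.8 2.93826399716713 256
[[661.9 146.7  12. ]
 [676.   73.4  12. ]
 [603.2  59.2  12. ]
 [589.2 132.4  12. ]] [632.56063372 102.93384599  12.        ]
[[677.6  70.2  12. ]
 [604.7  55.4  12. ]
 [590.6 129.2  12. ]
 [663.5 143.7  12. ]] [634.08300425  99.60817562  12.        ]
head [[634.27744362 103.26412176  53.        ]] [[630.92692925 103.6331669   53.        ]]
ringdisc [[630.83644214 102.6291542   18.        ]] [[631.60855242 103.64178103  18.        ]]
[[-0.    -0.957  0.291]
 [-0.001  0.291  0.957]
 [-1.     0.    -0.001]]
```

The two cameras agree to about 3 mm. The clip grip point is at about (452,-84) with yaw -33.7°, and the ring post is at about (632.5,102.5). I'll move over the clip.

>>> apply_moves(
  increments=[
    [110, 0, -20, -25, 0, 0, 0],
    [110, 0, -33, -41, 0, 0, 0],
    [110, 0, -33, -41, 0, 0, 0],
    [110, 0, -33, -41, 0, 0, 0],
    [110, 0, -33, -41, 0, 0, 0],
    [110, 0, -33, -41, 0, 0, 0],
    [110, 0, -33, -41, 0, 0, 0],
    [110, 0, -20, -25, 0, 0, 0],
  ],
)

```text
t: 1.1
ee_pos: [323.5, 243.6, 230.6]
orientation: [-0.989, 1.335, 0.988]
ft_force: [-0.1, 0.3, 0.9]
width: 49.7
```

```bash
cat > d.py <<'E'
import sys,numpy as np,cv2
from workcell import status
x,y,z,yaw=map(float,sys.argv[1:5])  # yaw = clip axis
o=status.get_obs(); R=cv2.Rodrigues(o['orientation'])[0]; yw=np.radians(yaw)
j=np.array([-np.sin(yw),np.cos(yw),0]); xx=np.array([0,0,-1.]); T=np.c_[xx,np.cross(j,xx),j]
d=np.array([x,y,z])-o['ee_pos']
print('t',o['t'],'pos',o['ee_pos'].round(1),'F',o['ft_force'].round(1),'w',round(o['width'],1))
print('shift now-axes',(R.T@d).round(1),'shift target-axes',(T.T@d).round(1),'rot',np.degrees(cv2.Rodrigues(R.T@T)[0].ravel()).round(1), 'q',o['qpos'].round(2))
E
python3 d.py 452 -84.3 80 -33.7
```

```text
t 1.1 pos [323.5 243.6 230.6] F [-0.1  0.3  0.9] w 49.7
shift now-axes [ 150.7 -218.6 -276. ] shift target-axes [ 150.6 -288.9 -201.5] rot [16.7 -0.  -0. ] q [ 0.62  0.09  2.09 -0.    0.96 -0.66]
```

>>> apply_moves(
  increments=[
    [110, 10, -30, -38, 0, 0, 0],
    [110, 15, -35, -44, 0, 0, 0],
    [110, 15, -35, -44, 0, 0, 0],
    [110, 15, -35, -44, 0, 0, 0],
    [110, 20, -35, -44, 0, 0, 0],
    [110, 20, -30, -38, 0, 0, 0],
    [110, 20, -18.6, -24, 8.3, 0, 0],
    [110, 20, 0, 0, 8.4, 0, 0],
  ],
)

```text
t: 2.1
ee_pos: [453.2, -84.0, 94.9]
orientation: [-0.762, 1.433, 0.761]
ft_force: [0.0, -0.2, 0.4]
width: 50.1
```

```bash
python3 d.py 452 -84.3 10 -33.7
python3 - <<'E'
from workcell import get_image
import cv2
for n,(a,b,c,d) in (("top",(320,190,420,290)),("side",(310,110,430,230))):
    im=get_image(n)[:,:,::-1]; cv2.imwrite(f"pics/{n}1.png",im)
    cv2.imwrite(f"pics/{n}1c.png",cv2.resize(im[b:d,a:c],None,fx=5,fy=5,interpolation=cv2.INTER_CUBIC))
E
```

```text
t 2.1 pos [453.2 -84.   94.9] F [ 0.  -0.2  0.4] w 50.1
shift now-axes [84.9  0.9 -1. ] shift target-axes [84.9  0.8 -0.9] rot [-0.3  0.   0.1] q [-0.21  0.41  2.07 -0.    0.66 -1.19]
```

View pics/side1c.png

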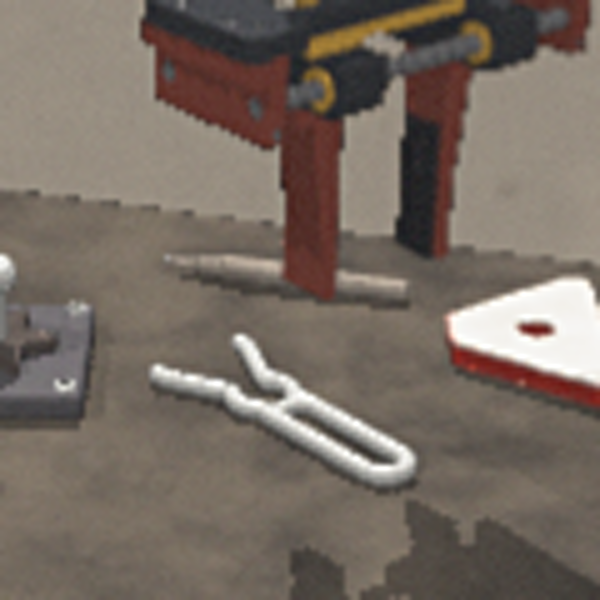

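View pics/top1.png

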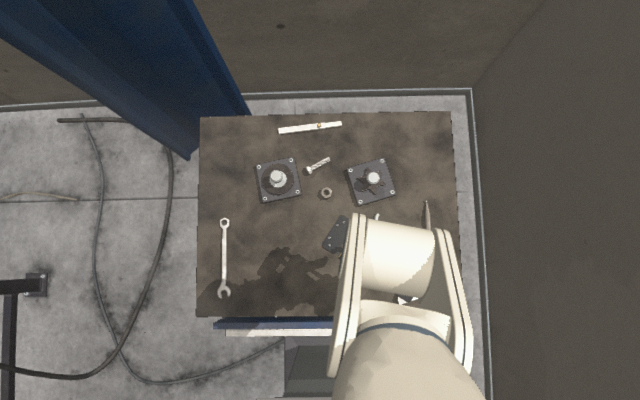

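The side view shows the fingertips at about (373,169) and (395,161), straddling the line above the loop. The arm hides the clip in the top view. I'll descend to just above the wire and check.

>>> apply_moves(
  increments=[
    [110, 10, 0.8, -1, 0, 0, 0],
    [110, 12, 0, 0, 0, 0, 0],
    [110, 12, 0, 0, 0, 0, 0],
    [110, 12, 0, 0, 0, 0, 0],
    [110, 10, 0, 0, 0, 0, 0],
    [110, 8, 0, 0, 0, 0, 0],
    [110, 4, 0, 0, 0, 0, 0],
    [110, 2, 0, 0, 0, 0, 0],
  ],
)

```text
t: 3.2
ee_pos: [451.0, -82.3, 25.5]
orientation: [-0.767, 1.431, 0.768]
ft_force: [0.1, -0.4, 0.2]
width: 50.1
```

```bash
python3 d.py 452 -84.3 10 -33.7
python3 - <<'E'
from workcell import get_image,status
from h import *
o=status.get_obs();R=cv2.Rodrigues(o['orientation'])[0]
tip=o['ee_pos']+8*R[:,0]; 
for n,(a,b,c,d) in (("side",(320,130,420,230)),):
    im=get_image(n)[:,:,::-1]; cv2.imwrite(f"pics/{n}2.png",im)
    im=cv2.resize(im[b:d,a:c],None,fx=6,fy=6,interpolation=cv2.INTER_CUBIC)
    for s in (-25,25):
      for w in (-10,10):
        p=(proj(n,tip+s*R[:,2]+w*R[:,1])[0]-[a,b]+.5)*6; cv2.circle(im,tuple(int(v) for v in p),3,(0,255,0),-1)
    cv2.imwrite(f"pics/{n}2c.png",im)
E
```

```text
t 3.2 pos [451.  -82.3  25.5] F [ 0.1 -0.4  0.2] w 50.1
shift now-axes [15.5 -1.9 -1.1] shift target-axes [15.5 -1.9 -1.1] rot [ 0.1 -0.  -0. ] q [-0.21  0.56  2.09 -0.    0.49 -1.19]
```

View pics/side2c.png

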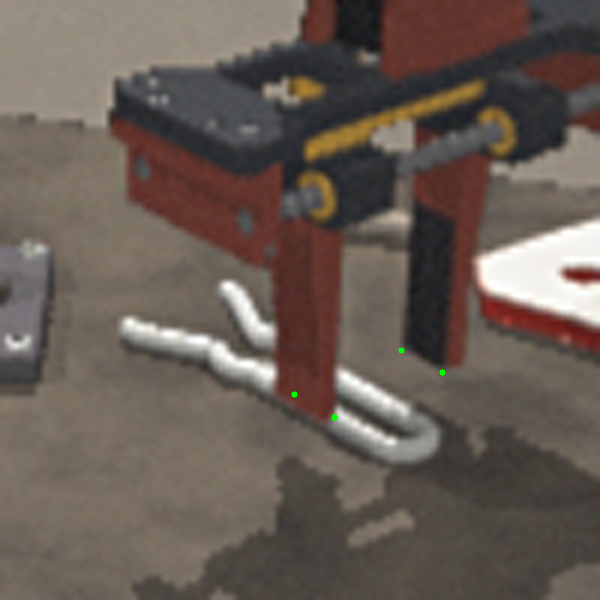

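The fingers straddle the loop, and the projected tips (green) match the picture. Next I lower the last 15 mm, close and lift slightly.

>>> apply_moves(
  increments=[
    [110, 5, -2, -1.2, 0, 0, 0],
    [110, 5, 0, 0, 0, 0, 0],
    [110, 3.5, 0, 0, 0, 0, 0],
    [110, 1.5, 0, 0, 0, 0, 0],
    [150, 0, 0, 0, 0, 0, 0],
    [200, 0, 0, 0, 0, 0, 0],
    [255, 0, 0, 0, 0, 0, 0],
    [255, 0, 0, 0, 0, 0, 0],
  ],
)

```text
t: 4.25
ee_pos: [452.1, -84.4, 10.8]
orientation: [-0.767, 1.431, 0.767]
ft_force: [0.1, 0.9, 0.8]
width: 27.1
```

```bash
python3 d.py 452 -84.3 10 -33.7
```

```text
t 4.25 pos [452.1 -84.4  10.8] F [0.1 0.9 0.8] w 27.1
shift now-axes [0.8 0.2 0.1] shift target-axes [0.8 0.2 0.1] rot [0.1 0.  0. ] q [-0.21  0.59  2.09  0.    0.46 -1.2 ]
```

The grip holds at 27.1 mm opening. Now lift.

>>> apply_moves(
  increments=[
    [255, -5, 0, 0, 0, 0, 0],
    [255, -10, 0, 0, 0, 0, 0],
    [255, -15, 0, 0, 0, 0, 0],
    [255, -20, 0, 0, 0, 0, 0],
    [255, -20, 0, 0, 0, 0, 0],
    [255, -15, 0, 0, 0, 0, 0],
    [255, -5, 0, 0, -5, 0, 0],
    [255, 0, 0, 0, -8, 0, 0],
  ],
)

```text
t: 5.25
ee_pos: [452.4, -84.5, 101.9]
orientation: [-0.944, 1.356, 0.942]
ft_force: [0.9, 0.4, -0.5]
width: 27.3
```

```bash
python3 d.py 509 78.5 100 11
```

```text
t 5.25 pos [452.4 -84.5 101.9] F [ 0.9  0.4 -0.5] w 27.3
shift now-axes [  1.9   3.7 172.5] shift target-axes [  1.9 -86.7 149.2] rot [-31.4  -0.    0.1] q [-0.21  0.4   2.07 -0.    0.67 -1.43]
```

>>> apply_moves(
  increments=[
    [255, 0, 1, 22, 0, 0, 0],
    [255, 0, 1, 35, 0, 0, 0],
    [255, 0, 1, 40, 0, 0, 0],
    [255, 0, 0.7, 40, 0, 0, 0],
    [255, 0, 0, 25, -4, 0, 0],
    [255, 2, 0, 11, -9, 0, 0],
    [255, 0, 0, 0, -9, 0, 0],
    [255, 0, 0, 0, -9.2, 0, 0],
  ],
)

```text
t: 6.25
ee_pos: [508.6, 79.3, 99.2]
orientation: [-1.349, 1.113, 1.349]
ft_force: [0.2, -0.1, -1.6]
width: 27.2
```

```bash
python3 d.py 509 78.5 60 11
python3 - <<'E'
from workcell import get_image,status
from h import *
for n,(a,b,c,d) in (("side",(220,110,380,230)),("top",(250,120,400,280))):
    im=get_image(n)[:,:,::-1]; cv2.imwrite(f"pics/{n}3.png",im)
    im=cv2.resize(im[b:d,a:c],None,fx=4,fy=4,interpolation=cv2.INTER_CUBIC)
    cv2.imwrite(f"pics/{n}3c.png",im[:600])
E
```

```text
t 6.25 pos [508.6  79.3  99.2] F [ 0.2 -0.1 -1.6] w 27.2
shift now-axes [39.2 -0.3 -0.9] shift target-axes [39.2 -0.3 -0.9] rot [-0.1 -0.  -0. ] q [ 0.13  0.46  1.95 -0.    0.72 -1.63]
```

View pics/side3c.png

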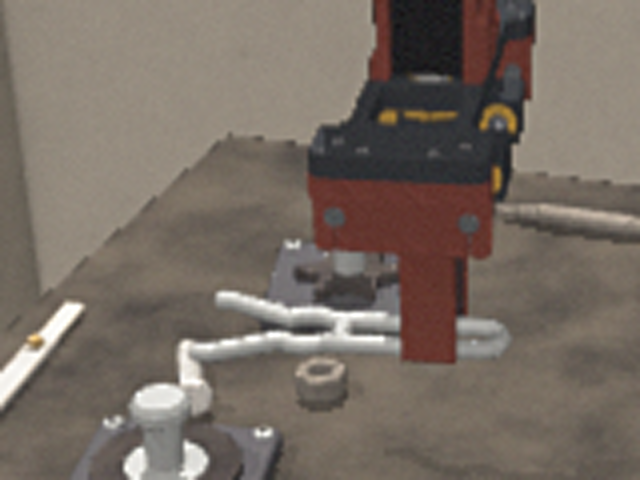

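View pics/top3c.png

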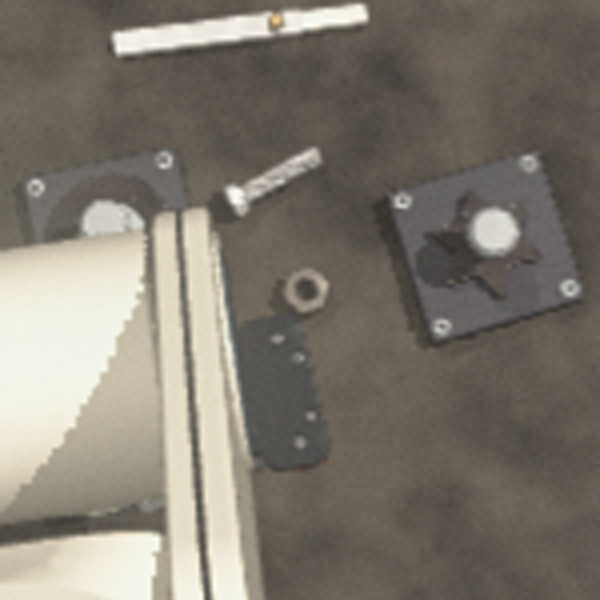

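The side view shows the clip held in front of the ring post, with its leg tips at crop (190,350) and (222,298). I'll overlay the expected pose to check pitch and position.

```bash
cat > ov.py <<'E'
import sys
from fit import *
from workcell import get_image,status
def overlay(img,o,tag,roi,k=5,n="side",draw=True):
    R=cv2.Rodrigues(o['orientation'])[0]; c=o['ee_pos']+6.8*R[:,0]; cx=-R[:,1] if -R[0,1]>0 else R[:,1]
    W=c+M[:,:1]*cx+M[:,1:]*R[:,2]
    a,b,c2,d=roi; im=cv2.resize(img[b:d,a:c2],None,fx=k,fy=k,interpolation=cv2.INTER_CUBIC)
    if draw:
      for p in (proj(n,W)-[a,b]+.5)*k: cv2.circle(im,tuple(int(v) for v in p),1,(0,255,0),-1)
    cv2.imwrite(f"pics/{tag}.png",im)
    print('seat',(o['ee_pos']+6.8*R[:,0]+56*cx).round(1))
E
python3 - <<'E'
from ov import *
overlay(cv2.imread('pics/side3.png'),status.get_obs(),'ov3',(250,160,370,230),6)
E
```

```text
seat [563.6  89.5  92.4]
```

View pics/ov3.png

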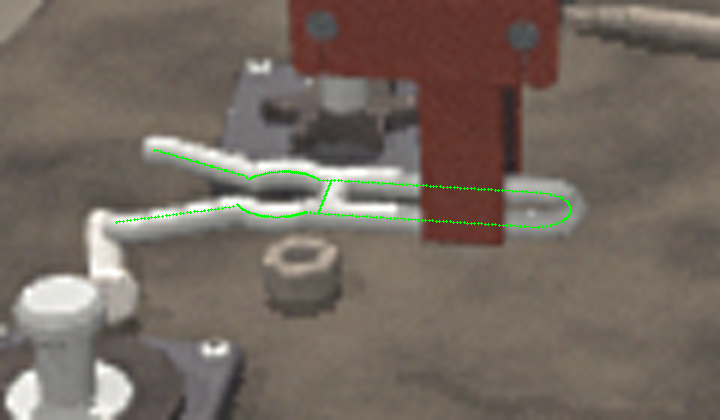

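The overlay matches within about 1–2 mm and the clip is level. I'll lower it to neck height.

>>> apply_moves(
  increments=[
    [255, 5, -0.3, -0.9, 0, 0, 0],
    [255, 12, 0, 0, 0, 0, 0],
    [255, 14, 0, 0, 0, 0, 0],
    [255, 14, 0, 0, 0, 0, 0],
    [255, 12, 0, 0, 0, 0, 0],
    [255, 7, 0, 0, 0, 0, 0],
    [255, 3, 0, 0, 0, 0, 0],
    [255, 0, 0, 0, 0, 0, 0],
  ],
)

```text
t: 7.35
ee_pos: [509.3, 78.2, 31.7]
orientation: [-1.344, 1.116, 1.344]
ft_force: [0.2, -0.8, -0.9]
width: 26.8
```

```bash
python3 d.py 575.6 91.4 31 11
python3 - <<'E'
from ov import *
im=get_image("side")[:,:,::-1]; overlay(im,status.get_obs(),'ov4',(225,165,365,265),5)
E
```

```text
t 7.35 pos [509.3  78.2  31.7] F [ 0.2 -0.8 -0.9] w 26.8
shift now-axes [  0.7 -67.6   0.7] shift target-axes [  0.7 -67.6   0.3] rot [-0.4 -0.   0. ] q [ 0.13  0.59  1.97 -0.    0.58 -1.63]
seat [564.4  88.5  25.1]
```

View pics/ov4.png

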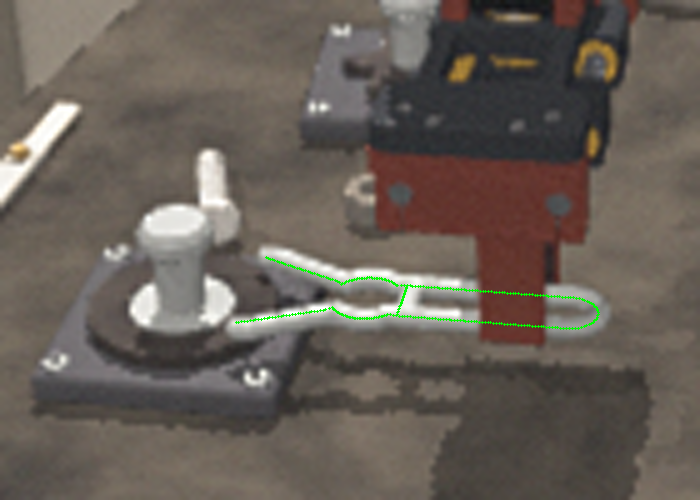

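The clip is in line with the neck, between ring and head. I'll advance until the throat is just short of the neck.

>>> apply_moves(
  increments=[
    [255, 0.5, -3, 0.1, -0.4, 0, 0],
    [255, 0, -6, 0, 0, 0, 0],
    [255, 0, -8, 0, 0, 0, 0],
    [255, 0, -8, 0, 0, 0, 0],
    [255, 0, -8, 0, 0, 0, 0],
    [255, 0, -6, 0, 0, 0, 0],
    [255, 0, -3, 0, 0, 0, 0],
    [255, 0, 0, 0, 0, 0, 0],
  ],
)

```text
t: 8.4
ee_pos: [550.4, 86.3, 31.1]
orientation: [-1.349, 1.112, 1.349]
ft_force: [-0.4, 0.5, -1.0]
width: 26.8
```

```bash
python3 d.py 577 91.7 31 11
python3 - <<'E'
from ov import *
im=get_image("side")[:,:,::-1]; overlay(im,status.get_obs(),'ov5',(225,165,345,255),6,draw=False)
E
```

```text
t 8.4 pos [550.4  86.3  31.1] F [-0.4  0.5 -1. ] w 26.8
shift now-axes [  0.1 -27.1   0.2] shift target-axes [  0.1 -27.1   0.2] rot [ 0.  0. -0.] q [ 0.13  0.63  1.88 -0.    0.64 -1.63]
seat [605.1  97.   24.3]
```

View pics/ov5.png

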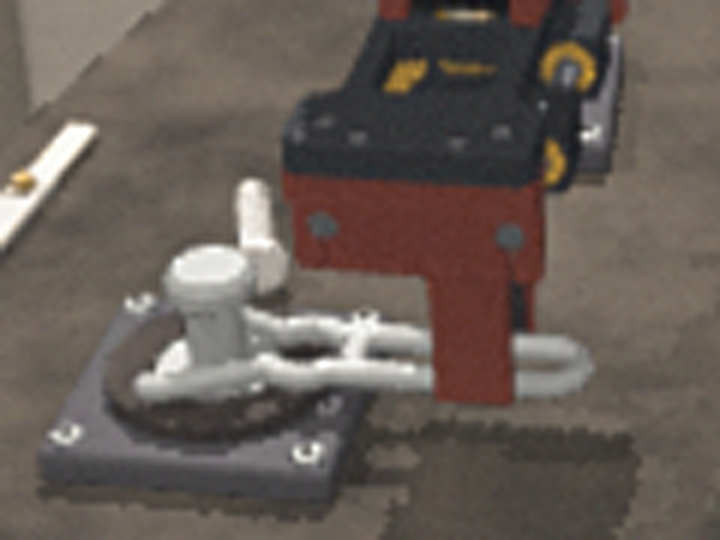

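The legs straddle the neck with no contact force. Now push through the throat.

>>> apply_moves(
  increments=[
    [255, 0, -4, 0, 0, 0, 0],
    [255, 0, -4, 0, 0, 0, 0],
    [255, 0, -4, 0, 0, 0, 0],
    [255, 0, -4, 0, 0, 0, 0],
    [255, 0, -4, 0, 0, 0, 0],
    [255, 0, -3, 0, 0, 0, 0],
    [255, 0, -2, 0, 0, 0, 0],
    [255, 0, 0, 0, 0, 0, 0],
  ],
)

```text
t: 9.45
ee_pos: [576.0, 91.3, 31.5]
orientation: [-1.35, 1.11, 1.348]
ft_force: [3.0, -0.6, -1.2]
width: 27.1
```

```bash
python3 d.py 577 91.7 31 11
python3 - <<'E'
from ov import *
im=get_image("side")[:,:,::-1]; overlay(im,status.get_obs(),'ov6',(225,165,345,255),6,draw=True)
E
```

```text
t 9.45 pos [576.   91.3  31.5] F [ 3.  -0.6 -1.2] w 27.1
shift now-axes [ 0.5 -1.1  0.2] shift target-axes [ 0.5 -1.1  0.2] rot [ 0.  -0.   0.1] q [ 0.14  0.65  1.82  0.    0.67 -1.63]
seat [631.  102.   24.8]
```

View pics/ov6.png

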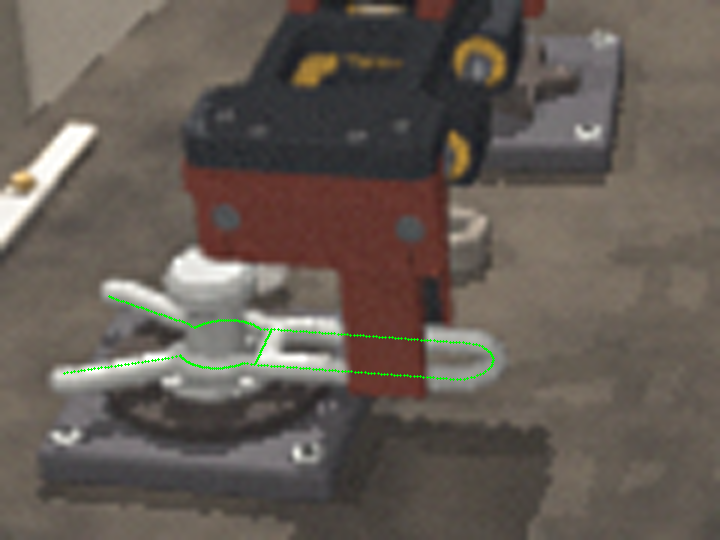

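The overlay tracks the clip. The force on the tool is now +3 N forward, so the throat is past the neck and pulling the clip in. I'll push to the bar stop.

>>> apply_moves(
  increments=[
    [255, 0, -1, 0, 0, 0, 0],
    [255, 0, -1, 0, 0, 0, 0],
    [255, 0, -0.5, 0, 0, 0, 0],
    [255, 0, -0.5, 0, 0, 0, 0],
    [255, 0, 0, 0, 0, 0, 0],
    [255, 0, 0, 0, 0, 0, 0],
    [255, 0, 0, 0, 0, 0, 0],
    [255, 0, 0, 0, 0, 0, 0],
  ],
)

```text
t: 10.5
ee_pos: [577.8, 91.7, 31.2]
orientation: [-1.349, 1.112, 1.349]
ft_force: [0.9, -0.4, -1.3]
width: 27.1
```

```bash
python3 d.py 577 91.7 31 11
```

```text
t 10.5 pos [577.8  91.7  31.2] F [ 0.9 -0.4 -1.3] w 27.1
shift now-axes [0.2 0.8 0.2] shift target-axes [0.2 0.8 0.2] rot [ 0.  0. -0.] q [ 0.14  0.65  1.81  0.    0.68 -1.63]
```

>>> apply_moves(
  increments=[
    [255, 0, -1, 0, 0, 0, 0],
    [255, 0, -1, 0, 0, 0, 0],
    [255, 0, 0, 0, 0, 0, 0],
    [255, 0, 0, 0, 0, 0, 0],
    [255, 0, 0, 0, 0, 0, 0],
    [255, 0, 0, 0, 0, 0, 0],
    [255, 0, 0, 0, 0, 0, 0],
    [255, 0, 0, 0, 0, 0, 0],
  ],
)

```text
t: 11.5
ee_pos: [579.1, 91.9, 30.9]
orientation: [-1.349, 1.113, 1.35]
ft_force: [-4.8, -2.4, -0.0]
width: 27.0
```

```bash
python3 d.py 577 91.7 31 11;python3 - <<'E'
from ov import *
im=get_image("side")[:,:,::-1]; overlay(im,status.get_obs(),'ov7',(225,165,345,255),6,draw=False)
E
```

```text
t 11.5 pos [579.1  91.9  30.9] F [-4.8 -2.4 -0. ] w 27.0
shift now-axes [-0.1  2.1  0.2] shift target-axes [-0.1  2.1  0.2] rot [ 0.   0.  -0.1] q [ 0.14  0.66  1.81 -0.    0.68 -1.63]
seat [634.1 102.6  24. ]
```

View pics/ov7.png

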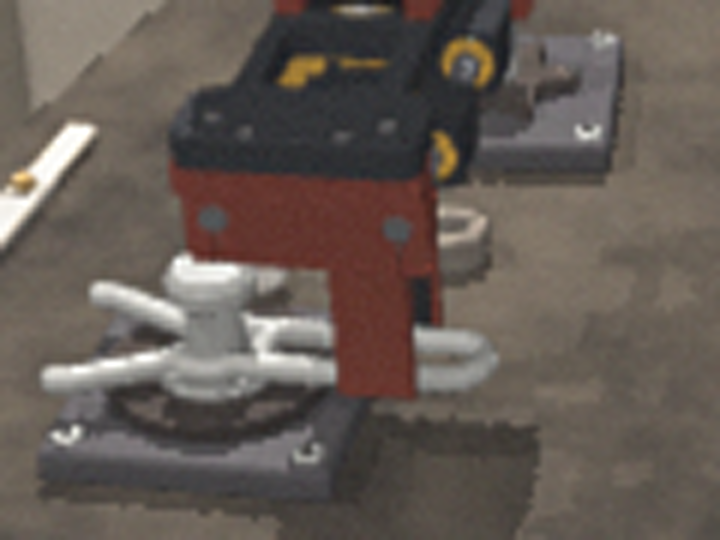

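At the bar stop the force is -4.8 N, with the seat at about (634,102.6). I'll ease off, lower onto the ring and release.

>>> apply_moves(
  increments=[
    [255, 0.7, 0.6, 0, 0, 0, 0],
    [255, 0.8, 0.6, 0, 0, 0, 0],
    [255, 0.5, 0, 0, 0, 0, 0],
    [255, 0, 0, 0, 0, 0, 0],
    [200, 0, 0, 0, 0, 0, 0],
    [150, 0, 0, 0, 0, 0, 0],
    [110, 0, 0, 0, 0, 0, 0],
    [110, 0, 0, 0, 0, 0, 0],
  ],
)

```text
t: 12.55
ee_pos: [579.1, 91.9, 29.3]
orientation: [-1.35, 1.111, 1.349]
ft_force: [-0.5, -0.1, 0.5]
width: 49.4
```

>>> apply_moves(
  increments=[
    [110, -3, 0, 0, 0, 0, 0],
    [110, -6, 0, 0, 0, 0, 0],
    [110, -12, 0, 0, 0, 0, 0],
    [110, -20, 0, 0, 0, 0, 0],
    [110, -25, 0, 0, 0, 0, 0],
    [110, -25, 0, 0, 0, 0, 0],
    [110, -20, 0, 0, 0, 0, 0],
    [110, -10, 0, 0, 0, 0, 0],
  ],
)

```text
t: 13.55
ee_pos: [579.5, 91.9, 152.6]
orientation: [-1.351, 1.11, 1.347]
ft_force: [-0.1, 0.5, 0.4]
width: 49.9
```

>>> apply_moves(
  increments=[
    [110, -5, 20, 20, 0, 0, 0],
    [110, -5, 30, 30, 0, 0, 0],
    [110, 0, 30, 30, 0, 0, 0],
    [110, 0, 10, 50, 0, 0, 0],
    [110, 0, 0, 50, 0, 0, 0],
    [110, 0, 0, 40, 0, 0, 0],
    [110, 0, 0, 20, 0, 0, 0],
    [110, 0, 0, 0, 0, 0, 0],
  ],
)

```text
t: 14.55
ee_pos: [444.3, 310.7, 160.2]
orientation: [-1.351, 1.111, 1.351]
ft_force: [-0.2, -0.1, 0.1]
width: 50.1
```

```bash
python3 d.py 577 91.7 31 11
python3 - <<'E'
from ov import *
for n,r,k in (("side",(225,165,345,255),6),("top",(240,140,320,240),6)):
    im=get_image(n)[:,:,::-1]; cv2.imwrite(f"pics/{n}8.png",im); overlay(im,status.get_obs(),f'fin_{n}',r,k,draw=False)
E
```

```text
t 14.55 pos [444.3 310.7 160.2] F [-0.2 -0.1  0.1] w 50.1
shift now-axes [ 129.3  -88.  -240.4] shift target-axes [ 129.2  -88.5 -240.3] rot [ 0.1 -0.  -0. ] q [ 0.59  0.4   1.87 -0.    0.88 -1.18]
seat [499.3 320.5 153.3]
seat [499.4 319.8 153.2]
```

View pics/fin_side.png

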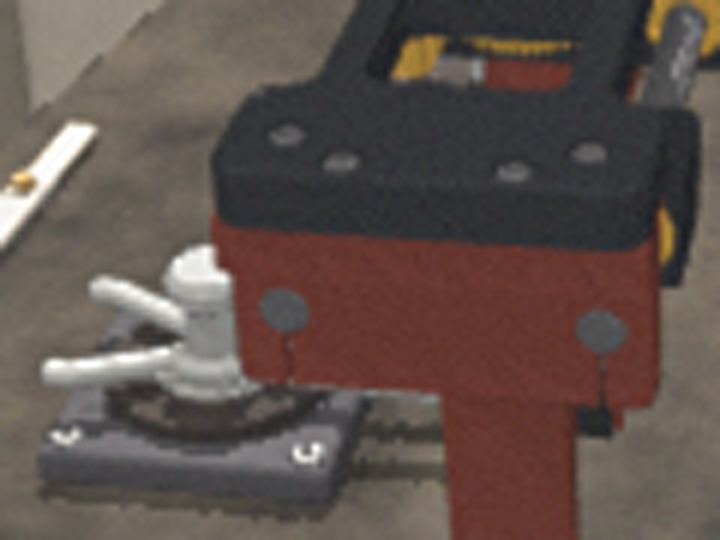

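View pics/fin_top.png

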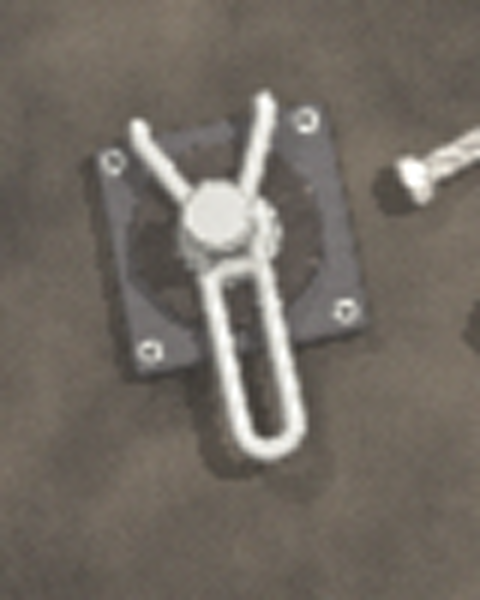

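The top view shows the clip home around the neck. The arm hides the tail in the side view, and the tips look slightly high. I'll clear the arm to check tilt.

>>> apply_moves(
  increments=[
    [110, -15, 10, 10, 0, 0, 0],
    [110, -25, 25, 20, 0, 0, 0],
    [110, -25, 25, 20, 0, 0, 0],
    [110, -25, 25, 20, 0, 0, 0],
    [110, -20, 20, 20, 0, 0, 0],
    [110, -10, 10, 10, 0, 0, 0],
    [110, 0, 0, 0, 0, 0, 0],
    [110, 0, 0, 0, 0, 0, 0],
  ],
)

```text
t: 15.65
ee_pos: [312.7, 385.7, 279.6]
orientation: [-1.349, 1.114, 1.349]
ft_force: [-0.2, 0.3, -0.3]
width: 49.7
```

```bash
python3 d.py 577 91.7 31 11
python3 - <<'E'
from ov import *
for n,r,k in (("side",(225,165,345,255),6),):
    im=get_image(n)[:,:,::-1]; cv2.imwrite(f"pics/{n}9.png",im); 
    a,b,c,d=r; z=cv2.resize(im[b:d,a:c],None,fx=k,fy=k,interpolation=cv2.INTER_CUBIC)
    y=np.radians(11); ex=np.array([np.cos(y),np.sin(y),0]); ey=np.array([-np.sin(y),np.cos(y),0])
    W=np.array([633.5,102,22])+(M[:,:1]-56)*ex+M[:,1:]*ey
    cv2.imwrite("pics/f9raw.png",z.copy())
    for p in (proj(n,W)-[a,b]+.5)*k: cv2.circle(z,tuple(int(v) for v in p),1,(0,255,0),-1)
    cv2.imwrite("pics/f9.png",z)
E
```

```text
t 15.65 pos [312.7 385.7 279.6] F [-0.2  0.3 -0.3] w 49.7
shift now-axes [ 248.7 -203.6 -338.7] shift target-axes [ 248.6 -203.3 -339. ] rot [-0. -0. -0.] q [ 0.87  0.17  1.86 -0.    1.11 -0.9 ]
```

View pics/f9.png

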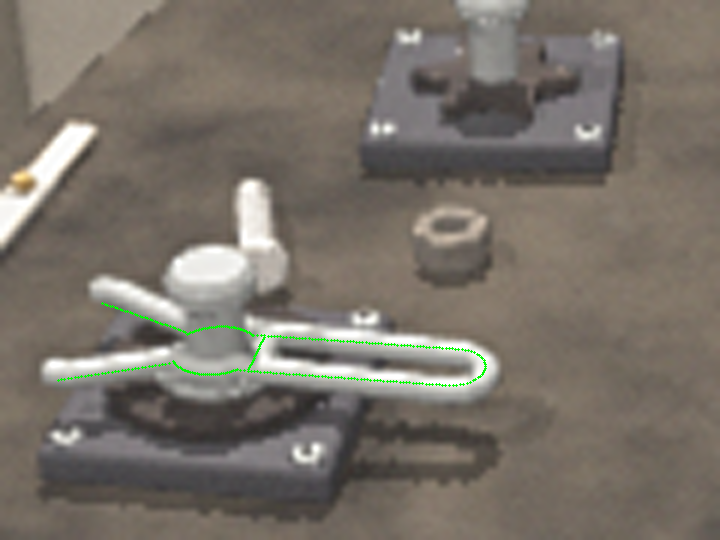

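The overlay for a flat clip shows the real tips about 1.7 px high and the tail about 1 px low. That suggests a small nose-up tilt, so I'll fit the pose.

```bash
cat > fit2.py <<'E'
from fit import *
from scipy.spatial.transform import Rotation as Ro
def run(side,top):
    S=cv2.imread(side);T=cv2.imread(top)
    m=lambda im,r,x:np.array([p for p in (lambda u,v:np.c_[u+r[0],v+r[1]])(*np.where(im[r[1]:r[3],r[0]:r[2]].min(2)>140)[::-1]) if x(p)],float)
    # exclude post/head/bolt: keep tail part and leg tips only
    s=np.vstack([m(S,(271,215,312,240),lambda p:True), m(S,(229,208,252,232),lambda p:p[0]<250)])
    t=np.vstack([m(T,(271,182,296,222),lambda p:True), m(T,(260,153,290,170),lambda p:p[0]<287)])
    Ms=M[(M[:,0]<38)|(M[:,0]>82)]; Mt=M[(M[:,0]<38)|(M[:,0]>82)]
    def W(q,MM):
        R=Ro.from_euler('ZY',[q[3],q[4]]).as_matrix(); return q[:3]+np.c_[MM-[56,0],np.zeros(len(MM))]@R.T
    def f(q):
        r=[]
        for n,uv,MM,sh in(("side",s,Ms,q[5:7]),("top",t,Mt,q[7:9])):
            p=proj(n,W(q,MM))+sh
            d1=cKDTree(p).query(uv)[0]; d2=cKDTree(uv).query(p)[0]
            r+=[d1/np.sqrt(len(d1)),d2/np.sqrt(len(d2))]
        return np.r_[np.concatenate(r),q[5:]*.1,(q[2]-22)*.02]
    q0=np.array([633.5,102,22,np.radians(11),0,0,0,0,0])
    r=least_squares(f,q0,loss='soft_l1',diff_step=1e-4,x_scale=[1,1,1,.02,.02,1,1,1,1]); q=r.x
    print(len(s),len(t),'seat',q[:3].round(1),'yaw,pitch(+=nose down)',np.degrees(q[3:5]).round(1),'px shift',q[5:].round(2),'cost',r.cost)
    for pd in (-8,-6,-4,-2,0,2):
        g=lambda x:f(np.r_[x[:3],x[3],np.radians(pd),x[4:]]); rr=least_squares(g,np.delete(q,4),loss='soft_l1',diff_step=1e-4); print(pd,rr.cost.round(3),rr.x[:3].round(1))
run('pics/side9.png','pics/top8.png')
E
python3 fit2.py
```

```text
396 347 seat [633.5 101.2  21.7] yaw,pitch(+=nose down) [11.4 -2.8] px shift [ 0.66 -0.93 -0.59 -0.04] cost 3.6441270677952433
-8 4.68 [632.5 101.5  22.6]
-6 4.031 [633.1 101.5  22.5]
-4 3.708 [633.7 101.   21.9]
-2 3.666 [633.9 101.6  21.8]
0 3.94 [633.6 101.7  21. ]
2 4.553 [632.9 101.9  20. ]
```

View pics/f9raw.png

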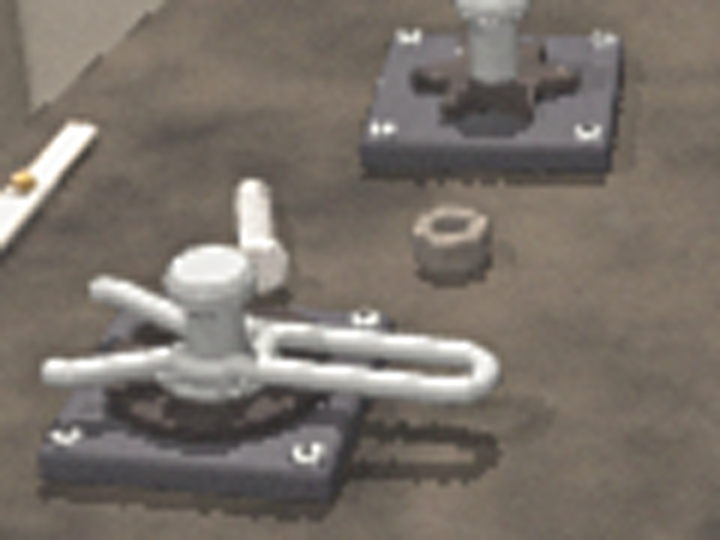

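The fit gives the seat at (633.5,101.2,21.7). That is about 1–2 mm from the post axis and 4 mm above the ring, tilted roughly 3° nose-up (limit about 10°). The tips have not moved between pictures, so I'm handing in.

Run:
```python
from workcell import status,close_job
o=status.get_obs(); print(o['t'],abs(o['qvel']).max(),o['ft_force']); print(close_job())
```

```text
15.7 0.004706714748482833 [-1.19097645  0.06769956  0.40869765]
the job is handed in; nothing more can be done
None
```

The clip is on the neck of the ring's post, and I handed the job in at t = 15.7 s with the arm clear and at rest. I gripped the clip across its loop and pushed it onto the neck at about 11° yaw. The throat snapped past: the tool was pulled forward with +3 N, then stopped at the bar with about −5 N. I then lowered it about 1.6 mm, released it and drew the arm back.

**Position:** the final two-camera fit puts the seat 1–2 mm from the post's axis and about 4 mm above the ring's top face. Both are inside the limits of 7 mm and 0–12 mm. The leg tips stayed in the same place in pictures about 1 s apart.

**Not ideal:** the clip is not perfectly flat. The fit shows about 3° nose-up, tail slightly low, against a limit of about 10°. The fit is shallow: tilts of 2–4° match almost equally well and 8° clearly worse. I left it rather than press on it. The two cameras also disagreed by about 3 mm on absolute positions.

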